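# Slide the rubber stamp home in its counter dock

## Robot

A 6-joint arm with a two-finger parallel gripper is mounted at the origin on a cart in front of the work surface, level with it; the furniture and walls round the work are solid. World frame = base frame: x ahead of the robot, y to its left, z up, the work surface at z = 0. Lengths are in mm, angles in rad, forces in N, time in s.
With the tool pointing down it reaches from about 300 to 875 mm from the base axis. Payload 4.2 kg.
Tool frame: the origin (TCP) lies at the very end of the fingers, on their centre line; the grasp point (between the pads) lies 19 mm behind it; z points along the fingers, y is the line along which they close (so a half turn about z gives the same grasp; the last joint's range is limited). The gripper opens to 85 mm and grips with 20 to 120 N. Pads are 22 mm wide; open, the fingers measure 114 mm over their backs; the gripper's body (76 mm by 85 mm) begins 54 mm behind the grasp point. The pads swing forward as they close: fully open they stand 13 mm farther back than shut.
Start: joints at [1.266, 0.32, 1.565, -0, 1.257, -0.02], TCP at [161.558, 551.855, 197.738] pointing down, gripper open.
Joint ranges: [-3.11, 3.11], [-0.84, 2.01], [0.21, 2.61], [-1.34, 4.49], [0.05, 2.63], [-2.56, 2.56]. Speed limits (rad/s): [2.57, 2.57, 3.14, 3.14, 3.14, 3.14].

## Interface

Orientations are given as a rotation vector (axis times angle).
In Python, from plant import r, optics gives the robot as it stands. The module is installed in compiled form; this text tells all that it offers.
- The arm moves only by the tool play_rows, never from a script. Its argument "steps" is a list of rows, each an object of numbers: "tx", "ty", "tz": the shift along the tool's x, y, z in m; "ax", "ay", "az": the turn, a rotation vector about the tool's x, y, z in rad. A call has 1 to 12 rows; each row shifts and turns the commanded pose from where the row before left it, along the tool's axes as they then stand; what a row does not reach is not made up. A row lasts 1/10 s, in which the tool goes at most 50 mm and 8.59 degrees, less where a joint would pass 70% of its speed; a pose out of reach is approached as far as the arm can. A call with a gripper value outside its range is refused whole. "claw" is the closure, from 0 (fully open) to 1 (shut), set as the call begins (left out, the last holds). The fingers move at their own pace and stop on an object; "grip_force" is the grip in N (left out, the last holds). Time passes only in rows, so rows that do not move let the fingers close. It gives the time, the measured TCP pose, the force, the opening and the grip force at its end, in the units of the state.
- r.read_state(): the state, without advancing time (a new reading comes with each control period).
- optics.read_camera(name): name is "scene" or "top"; returns a dict with "pixels" (480x640x3 uint8, red, green, blue), "depth" (480x640 float32, mm along the optical axis (not along the pixel's ray), 0 where there is no reading), "K" (3x3 intrinsics, pixels), "camera_from_world" (4x4, takes a point from world to camera coordinates). Camera axes: x right, y down, z forward; pixel columns grow to the right and rows downward; lengths in mm; the calibration is good to about 2 mm. A picture is of the moment at which its call begins.
- r.hand_in(): hands the job in; it is judged then, once.
The state is a dict: "time_s": time; "qpos": joint angles; "dq": joint speeds; "effort": joint torques, N m; "ee_pos": TCP position; "tool_rot": TCP orientation; "wrist_force": force on the tool from outside, world axes, zero at the start; "torque": the same for the moment, N m; "gripper_width": finger opening in mm; "grasp_force": force on a finger pad.
Only numpy, scipy, OpenCV 4.12 (cv2) and the standard library are available. Lean on these libraries where they do the work, as an engineer would, in place of code of your own. Each camera call takes 0.05 s, during which the arm holds its last target. There are 200 camera calls.

## Task

Put the wooden-handled rubber stamp away in its dock on the counter: stand it in front of the dock's open end with its long foot across the lane, and slide it along the counter, foot under the two side lips and neck in the gap between them, all the way back to the stop. Leave it standing upright there, let go of it, and leave the two thread spools alone.

Things in the scene. Friction and masses are not known exactly. Their poses are not given: they have to be found in the camera images.
- stamp_center (a point): Loose rubber stamp standing upright, 69 mm tall, about 40 g; point at its centre, half-way up (34.5 mm above its underside), z up. Black foot 24 mm along x, 48 mm along y, 10 mm high; round neck 20 mm across up to 36 mm height; above it a dark brown round knob, 27 mm across, up to 69 mm: grasp it there from above. Half a turn about z makes no difference.
- stamp_dock: Fixed wooden dock, 100 (x) x 84 (y) x 25 mm; origin under its centre, on the counter. A floorless lane along x: open at x=-50 mm (faces the robot, turned up to 26 deg), stop face at x=+40. Side walls at y=+-34. A lip along each side, from 20 to 25 mm up, leaves a 38 mm gap (y=+-19): foot goes below, neck between. Stamp fully home: long foot along y, centre at x=+28, y=0.
- wood_spool_center (a point): Bystander: loose thread spool, pale wood with cream thread, 32 mm diameter, 50 mm tall, standing; point at its centre, half-way up. Leave alone.
- red_spool_center (a point): Bystander: loose thread spool, white rims with red thread, 32 mm diameter, 50 mm tall, standing; point at its centre, half-way up. Leave alone.

How it is judged (in metres and radians):
On the way:
1. the stamp enters by the mouth: upright (10 deg), foot across the lane (20 deg), under 9 mm off the counter, centre within 14 mm of the lane middle, 8 mm outside to 40 mm inside the mouth (x of stamp_center in the frame of stamp_dock between -0.058 and -0.01 m and y of stamp_center in the frame of stamp_dock between -0.014 and 0.014 m and z of stamp_center in the frame of stamp_dock below 0.0435 m and angle between stamp_center's own z axis and vertical below 0.17 rad and angle between the y axis of stamp_center and the y axis of stamp_dock, either way round below 0.35 rad), for 0.05 s.
At the end, for the whole second after the job is handed in: the stamp stands upright (within 10 deg) on the counter inside the dock, its foot under both lips and across the lane within 15 deg, within 12 mm of the stop, released and at rest (x of stamp_center in the frame of stamp_dock between 0.016 and 0.034 m and y of stamp_center in the frame of stamp_dock between -0.014 and 0.014 m and z of stamp_center in the frame of stamp_dock between 0.03 and 0.039 m and angle between stamp_center's own z axis and vertical below 0.17 rad and angle between the y axis of stamp_center and the y axis of stamp_dock, either way round below 0.26 rad and linear speed of stamp below 0.02 m/s and contact force between stamp and the fingers below 0.1 N); the robot touches nothing.
It fails at once if the wood spool is pushed more than 20 mm or knocked over (distance of wood_spool_center from where it was at the start of the episode above 0.02 m or angle between wood_spool_center's own z axis and vertical above 0.4 rad).
It fails at once if the red spool is pushed more than 20 mm or knocked over (distance of red_spool_center from where it was at the start of the episode above 0.02 m or angle between red_spool_center's own z axis and vertical above 0.4 rad).
It also fails if it takes over 48 s, if anything falls off the work surface, if the arm or the gripper's body presses on something with over 40 N, if the wrist force passes 120 N, or if a joint passes its speed limit or range.

## Working session

There is one attempt and no reset: what is moved stays moved. The work goes in short steps, Python scripts to look and compute and a tool call to move; the robot and the scene stay as the last step left them, time stands still between calls to the robot, and variables do not carry over. Pictures are saved under pics/ and viewed, at most 10 in all, crops included, and the job is handed in when it is done.

Besides the shell and the picture viewer there is one more tool, called after "Request:" as name(argument=value, ...), one argument or row to a line, values as JSON. play_rows: Moves the arm, as the interface text tells. Its arguments: {"type":"object","properties":{"steps":{"type":"array","items":{"type":"object","properties":{"tx":{"type":"number"},"ty":{"type":"number"},"tz":{"type":"number"},"ax":{"type":"number"},"ay":{"type":"number"},"az":{"type":"number"}}}},"claw":{"type":"number"},"grip_force":{"type":"number"}},"required":["steps"]}

```bash
mkdir -p pics
cat > h.py <<'E'
import numpy as np, cv2
from plant import r, optics
def shot(n,f):
    c=optics.read_camera(n); cv2.imwrite('pics/'+f+'.png',c['pixels'][:,:,::-1]); np.savez('pics/'+f+'.npz',**c); return c
def world(c,u,v,z=None):
    K,T=c['K'],c['camera_from_world']; R,t=T[:3,:3],T[:3,3]
    ray=R.T@np.linalg.inv(K)@[u,v,1]; o=-R.T@t
    if z is None: return o+ray*c['depth'][int(v),int(u)]
    return o+ray*(z-o[2])/ray[2]
E
python3 - <<'E'
from h import *
for n in('top','scene'):
    c=shot(n,n+'0'); print(n,c['K'],c['camera_from_world'])
print(r.read_state())
E
```

```text
top [[601.0407708    0.         324.27692332]
 [  0.         601.0407708  231.30976234]
 [  0.           0.           1.        ]] [[ 1.91700522e-02 -9.99815803e-01  9.31841719e-04 -9.90872560e+01]
 [-9.95498211e-01 -1.91737786e-02 -9.28206753e-02  5.37479846e+02]
 [ 9.28214450e-02  8.51730429e-04 -9.95682406e-01  1.15195029e+03]
 [ 0.00000000e+00  0.00000000e+00  0.00000000e+00  1.00000000e+00]]
scene [[622.33533632   0.         324.88199627]
 [  0.         622.33533632 240.54969892]
 [  0.           0.           1.        ]] [[ 5.73046992e-01 -8.19258785e-01  2.07891520e-02 -3.81425194e+02]
 [-5.31024465e-01 -3.90518214e-01 -7.52003020e-01  3.05829007e+02]
 [ 6.24203623e-01  4.19893520e-01 -6.58831746e-01  1.06118475e+03]
 [ 0.00000000e+00  0.00000000e+00  0.00000000e+00  1.00000000e+00]]
{'time_s': 0.1, 'qpos': array([ 1.26598216e+00,  3.20258383e-01,  1.56555106e+00, -2.16570300e-05,
        1.25741485e+00, -1.99801932e-02]), 'dq': array([ 0.00046103, -0.0010565 , -0.00441452, -0.00069226,  0.00052119,
       -0.00052636]), 'effort': array([-1.52938874e-04, -4.16400254e+01, -2.34703320e+01, -1.74789864e-05,
        4.74144181e-03,  1.05328456e-05]), 'ee_pos': array([161.42486694, 551.37486226, 196.95123404]), 'tool_rot': array([-4.45860128e-01, -3.10954610e+00,  2.53429245e-03]), 'wrist_force': array([-0.56340778,  0.03244617, -1.16604195]), 'torque': array([-0.02752001, -0.0206621 ,  0.06477949]), 'grasp_force': 0.0, 'gripper_width': 85.50720398393089}
```

View pics/top0.png

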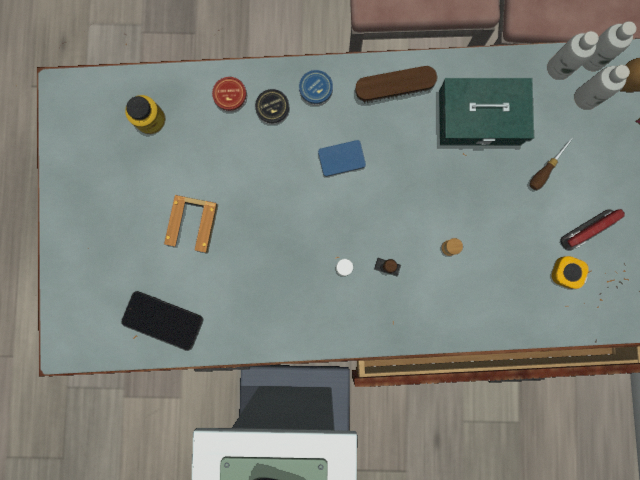

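View pics/scene0.png

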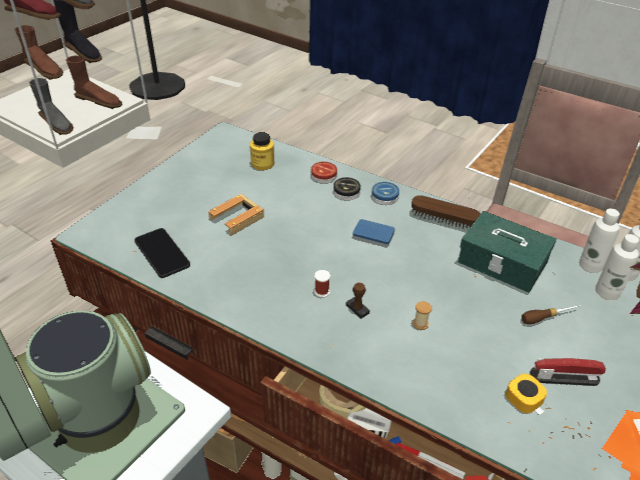

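The top view shows the dock at about (190,224), its mouth facing down the image towards the robot. The stamp is at (388,267), the red spool at (345,267) and the wood spool at (453,246). I'll enlarge the dock and stamp.

Run:
```python
from h import *
im=cv2.imread('pics/top0.png')
a=cv2.resize(im[185:265,150:230],None,fx=7,fy=7,interpolation=cv2.INTER_CUBIC)[:, :395*1]
a=cv2.resize(im[188:260,155:227],(400,400),interpolation=cv2.INTER_CUBIC)
b=cv2.resize(im[240:290,362:412],(400,400),interpolation=cv2.INTER_CUBIC)
cv2.imwrite('pics/crop0.png',np.hstack([a,b]))
c=dict(np.load('pics/top0.npz'))
for n,u,v,z in [('red',345,267,50),('wood',453,246,50),('knob',391,266,69)]:
    print(n,world(c,u,v,z),world(c,u,v))
for u,v in [(300,300),(250,200),(150,270),(420,220)]: print(world(c,u,v))
```

```text
red [ 469.40809033 -129.56562689   50.        ] [ 469.39801719 -129.55543941   50.29342856]
wood [ 513.48595728 -335.45302569   50.        ] [ 513.53716123 -335.60378604   49.29625594]
knob [ 472.28439582 -215.10926743   69.        ] [ 472.15545488 -214.72667574   72.44233802]
[404.09966238 -43.13255113  -4.41647127]
[601.23984054  61.1270892    4.78665825]
[457.67070558 255.43296694   2.42989335]
[ 567.87040237 -279.79405612    1.74047   ]
```

View pics/crop0.png

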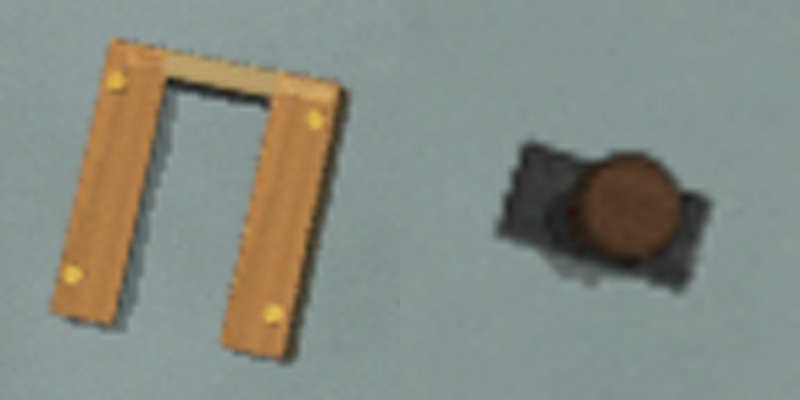

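The left crop shows the dock's top corners at crop pixels (112,38), (342,84), (288,360) and (52,314). The right crop shows the foot corners at (130,142), (312,200), (286,292) and (99,235), and the knob centre at (230,207).

```bash
cat > geo.py <<'E'
from h import *
c=dict(np.load('pics/top0.npz'))
f=lambda pts,s,u0,v0,z:np.array([world(c,(x+.5)/s-.5+u0,(y+.5)/s-.5+v0,z)[:2] for x,y in pts])
D=f([(112,38),(342,84),(288,360),(52,314)],400/72,155,188,25)
S=f([(130,142),(312,200),(286,292),(99,235)],8,362,240,10)
k=f([(230,207)],8,362,240,69)
def show(n,P):
    L=[np.linalg.norm(P[i]-P[(i+1)%4]) for i in range(4)]
    xd=P[0]+P[1]-P[2]-P[3]; yd=P[0]+P[3]-P[1]-P[2]
    a1=np.degrees(np.arctan2(xd[1],xd[0])); a2=np.degrees(np.arctan2(-yd[0],yd[1]))
    print(n,P.mean(0).round(1),np.round(L,1),'yaw',round(a1,1),round(a2,1))
show('dock',D);show('stamp',S);print('knob',k)
E
python3 geo.py; python3 -c "
from h import *
from scipy.spatial.transform import Rotation as R
print(R.from_rotvec(r.read_state()['tool_rot']).as_matrix().round(3))"
```

```text
dock [550.  174.1] [83.4 99.3 84.8 99.9] yaw -9.4 -10.1
stamp [ 473.  -214.6] [47.  23.6 48.  24.2] yaw -16.6 -16.2
knob [[ 473.31328998 -213.81091145]]
[[-0.96   0.281 -0.   ]
 [ 0.281  0.96  -0.002]
 [ 0.    -0.002 -1.   ]]
```

The sizes match the given ones. Dock: centre (550, 174), yaw -9.8°. Stamp: centre (473, -214), yaw -16.4°. The knob sits directly over the foot, so the stamp is upright. I'll turn the tool a quarter turn so the fingers close along the stamp's x, clear of the spools, then go over.

Request:
play_rows(
  claw=0,
  steps=[
    {"az": 0.1428},
    {"az": 0.1428},
    {"az": 0.1428},
    {"az": 0.1428},
    {"az": 0.1428},
    {"az": 0.1428},
    {"az": 0.1428},
    {"az": 0.1428},
    {"az": 0.1428},
    {"az": 0.1428},
    {"az": 0.1428},
  ],
)

```text
$.steps[0]: bad value
```

Request:
play_rows(
  steps=[
    {"tx": -0.0324, "ty": 0.0257},
    {"tx": -0.0324, "ty": 0.0257},
    {"tx": -0.0324, "ty": 0.0257},
    {"tx": -0.0324, "ty": 0.0257},
    {"tx": -0.0324, "ty": 0.0257},
    {"tx": -0.0324, "ty": 0.0257},
    {"tx": -0.0324, "ty": 0.0257},
    {"tx": -0.0324, "ty": 0.0257},
    {"tx": -0.0324, "ty": 0.0257},
    {"tx": -0.0324, "ty": 0.0257},
  ],
)

```text
$.steps[0]: bad value
```

Request:
play_rows(
  steps=[
    {"tx": -0.0324, "ty": 0.0257},
    {"tx": -0.0324, "ty": 0.0257},
    {"tx": -0.0324, "ty": 0.0257},
    {"tx": -0.0324, "ty": 0.0257},
    {"tx": -0.0324, "ty": 0.0257},
    {"tx": -0.0324, "ty": 0.0257},
    {"tx": -0.0324, "ty": 0.0257},
    {"tx": -0.0324, "ty": 0.0257},
    {"tx": -0.0324, "ty": 0.0257},
    {"tx": -0.0324, "ty": 0.0257},
    {},
    {},
  ],
)

```text
$.steps[0]: bad value
```

```bash
cat > rel.py <<'E'
import sys; from h import *
from scipy.spatial.transform import Rotation as R
s=r.read_state(); M=R.from_rotvec(s['tool_rot']).as_matrix()
print(s['time_s'],s['ee_pos'].round(1),s['qpos'].round(2),'yaw of tool y',np.degrees(np.arctan2(M[1,1],M[0,1])).round(2),'tilt',M[2].round(4),'w',s['gripper_width'],s['grasp_force'],s['wrist_force'].round(1))
if len(sys.argv)>3: print('tool shift',(M.T@(np.array(sys.argv[1:4],float)-s['ee_pos'])).round(1))
E
python3 rel.py 473.1 -214.3 37
```

```text
0.1 [161.4 551.4 197. ] [ 1.27  0.32  1.57 -0.    1.26 -0.02] yaw of tool y 73.68 tilt [ 0.     -0.0016 -1.    ] w 85.50720398393089 0.0 [-0.6  0.  -1.2]
tool shift [-514.3 -647.   161. ]
```

All three calls were refused, and nothing moved. The rows probably need all six fields.

Request:
play_rows(
  claw=0,
  steps=[
    {"tx": 0, "ty": 0, "tz": 0, "ax": 0, "ay": 0, "az": 0.1428},
    {"tx": 0, "ty": 0, "tz": 0, "ax": 0, "ay": 0, "az": 0.1428},
    {"tx": 0, "ty": 0, "tz": 0, "ax": 0, "ay": 0, "az": 0.1428},
    {"tx": 0, "ty": 0, "tz": 0, "ax": 0, "ay": 0, "az": 0.1428},
    {"tx": 0, "ty": 0, "tz": 0, "ax": 0, "ay": 0, "az": 0.1428},
    {"tx": 0, "ty": 0, "tz": 0, "ax": 0, "ay": 0, "az": 0.1428},
    {"tx": 0, "ty": 0, "tz": 0, "ax": 0, "ay": 0, "az": 0.1428},
    {"tx": 0, "ty": 0, "tz": 0, "ax": 0, "ay": 0, "az": 0.1428},
    {"tx": 0, "ty": 0, "tz": 0, "ax": 0, "ay": 0, "az": 0.1428},
    {"tx": 0, "ty": 0, "tz": 0, "ax": 0, "ay": 0, "az": 0.1428},
    {"tx": 0, "ty": 0, "tz": 0, "ax": 0, "ay": 0, "az": 0.1428},
  ],
)

```text
time_s: 1.2
ee_pos: [161.5, 551.5, 197.2]
tool_rot: [2.519, 1.876, -0.001]
wrist_force: [0.4, 0.1, -1.0]
gripper_width: 85.4
grasp_force: 0.0
```

Request:
play_rows(
  steps=[
    {"tx": -0.0324, "ty": 0.0257, "tz": 0, "ax": 0, "ay": 0, "az": 0},
    {"tx": -0.0324, "ty": 0.0257, "tz": 0, "ax": 0, "ay": 0, "az": 0},
    {"tx": -0.0324, "ty": 0.0257, "tz": 0, "ax": 0, "ay": 0, "az": 0},
    {"tx": -0.0324, "ty": 0.0257, "tz": 0, "ax": 0, "ay": 0, "az": 0},
    {"tx": -0.0324, "ty": 0.0257, "tz": 0, "ax": 0, "ay": 0, "az": 0},
    {"tx": -0.0324, "ty": 0.0257, "tz": 0, "ax": 0, "ay": 0, "az": 0},
    {"tx": -0.0324, "ty": 0.0257, "tz": 0, "ax": 0, "ay": 0, "az": 0},
    {"tx": -0.0324, "ty": 0.0257, "tz": 0, "ax": 0, "ay": 0, "az": 0},
    {"tx": -0.0324, "ty": 0.0257, "tz": 0, "ax": 0, "ay": 0, "az": 0},
    {"tx": -0.0324, "ty": 0.0257, "tz": 0, "ax": 0, "ay": 0, "az": 0},
  ],
)

```text
time_s: 2.2
ee_pos: [317.2, 167.0, 197.6]
tool_rot: [2.514, 1.884, 0.0]
wrist_force: [1.8, -0.3, -0.6]
gripper_width: 85.7
grasp_force: 0.0
```

Request:
play_rows(
  steps=[
    {"tx": -0.0324, "ty": 0.0257, "tz": 0, "ax": 0, "ay": 0, "az": 0},
    {"tx": -0.0324, "ty": 0.0257, "tz": 0, "ax": 0, "ay": 0, "az": 0},
    {"tx": -0.0324, "ty": 0.0257, "tz": 0, "ax": 0, "ay": 0, "az": 0},
    {"tx": -0.0324, "ty": 0.0257, "tz": 0, "ax": 0, "ay": 0, "az": 0},
    {"tx": -0.0324, "ty": 0.0257, "tz": 0, "ax": 0, "ay": 0, "az": 0},
    {"tx": -0.0324, "ty": 0.0257, "tz": 0, "ax": 0, "ay": 0, "az": 0},
    {"tx": -0.0324, "ty": 0.0257, "tz": 0, "ax": 0, "ay": 0, "az": 0},
    {"tx": -0.0324, "ty": 0.0257, "tz": 0, "ax": 0, "ay": 0, "az": 0},
    {"tx": -0.0324, "ty": 0.0257, "tz": 0, "ax": 0, "ay": 0, "az": 0},
    {"tx": -0.0324, "ty": 0.0257, "tz": 0, "ax": 0, "ay": 0, "az": 0},
    {"tx": 0, "ty": 0, "tz": 0, "ax": 0, "ay": 0, "az": 0},
    {"tx": 0, "ty": 0, "tz": 0, "ax": 0, "ay": 0, "az": 0},
  ],
)

```text
time_s: 3.4
ee_pos: [472.3, -214.6, 196.9]
tool_rot: [-2.514, -1.88, 0.001]
wrist_force: [-0.8, 0.1, -0.1]
gripper_width: 85.3
grasp_force: 0.0
```

```bash
python3 rel.py 473.1 -214.3 37
```

```text
3.4 [ 472.3 -214.6  196.9] [-0.45  0.23  1.69  0.    1.22 -0.16] yaw of tool y -16.41 tilt [ 9.0e-04 -2.2e-03 -1.0e+00] w 85.26768449016852 0.0 [-0.8  0.1 -0.1]
tool shift [  0.4   1.1 159.9]
```

Request:
play_rows(
  steps=[
    {"tx": 0, "ty": 0.001, "tz": 0.03, "ax": 0, "ay": 0, "az": 0},
    {"tx": 0, "ty": 0, "tz": 0.03, "ax": 0, "ay": 0, "az": 0},
    {"tx": 0, "ty": 0, "tz": 0.03, "ax": 0, "ay": 0, "az": 0},
    {"tx": 0, "ty": 0, "tz": 0.03, "ax": 0, "ay": 0, "az": 0},
    {"tx": 0, "ty": 0, "tz": 0.025, "ax": 0, "ay": 0, "az": 0},
    {"tx": 0, "ty": 0, "tz": 0.015, "ax": 0, "ay": 0, "az": 0},
    {"tx": 0, "ty": 0, "tz": 0, "ax": 0, "ay": 0, "az": 0},
  ],
)

```text
time_s: 4.1
ee_pos: [471.5, -212.3, 35.9]
tool_rot: [-2.509, -1.882, 0.004]
wrist_force: [-0.4, 0.3, 0.5]
gripper_width: 85.3
grasp_force: 0.0
```

Request:
play_rows(
  claw=1,
  grip_force=30,
  steps=[
    {"tx": 0, "ty": 0, "tz": 0, "ax": 0, "ay": 0, "az": 0},
    {"tx": 0, "ty": 0, "tz": 0, "ax": 0, "ay": 0, "az": 0},
    {"tx": 0, "ty": 0, "tz": 0, "ax": 0, "ay": 0, "az": 0},
    {"tx": 0, "ty": 0, "tz": 0, "ax": 0, "ay": 0, "az": 0},
    {"tx": 0, "ty": 0, "tz": 0, "ax": 0, "ay": 0, "az": 0},
    {"tx": 0, "ty": 0, "tz": 0, "ax": 0, "ay": 0, "az": 0},
    {"tx": 0, "ty": 0, "tz": 0, "ax": 0, "ay": 0, "az": 0},
    {"tx": 0, "ty": 0, "tz": 0, "ax": 0, "ay": 0, "az": 0},
    {"tx": 0, "ty": 0, "tz": 0, "ax": 0, "ay": 0, "az": 0},
    {"tx": 0, "ty": 0, "tz": 0, "ax": 0, "ay": 0, "az": 0},
  ],
)

```text
time_s: 5.1
ee_pos: [473.7, -214.7, 37.6]
tool_rot: [-2.514, -1.883, -0.0]
wrist_force: [-1.0, -0.3, 0.1]
gripper_width: 0.0
grasp_force: 0.0
```

```bash
python3 rel.py; python3 -c "
from h import *
shot('scene','s1'); im=cv2.imread('pics/s1.png'); cv2.imwrite('pics/s1c.png',cv2.resize(im[230:350,270:430],None,fx=4,fy=4))"
```

```text
5.1 [ 473.7 -214.7   37.6] [-0.45  0.39  1.91  0.    0.84 -0.16] yaw of tool y -16.32 tilt [ 1.e-04 -1.e-04 -1.e+00] w 0.03450965047677981 0.0 [-1.  -0.3  0.1]
```

View pics/s1c.png

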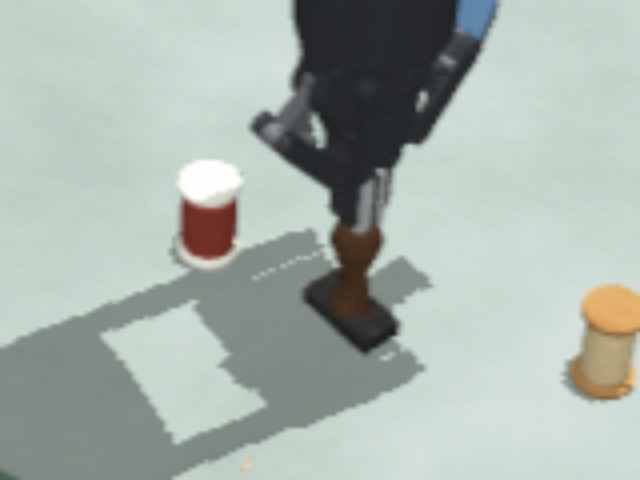

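The fingers shut on nothing (opening 0). The picture shows their tips overlapping the top of the knob at crop pixel (365,225), with the stamp unmoved. I'll check where the tips really are from depth.

Run:
```python
from h import *
c=dict(np.load('pics/s1.npz'));T,K=c['camera_from_world'],c['K']
for p in [(473.7,-214.7,37.6),(473.7,-214.7,69),(473,-214.3,69),(473,-214.3,0)]:
    q=K@(T[:3,:3]@p+T[:3,3]); print(p,'crop',((q[:2]/q[2]-[270,230])*4).round(1))
for x,y in [(357,245),(345,240),(370,240),(352,225),(375,225),(370,205),(345,205),(340,190),(350,310)]:
    print((x,y),world(c,270+x/4,230+y/4).round(1))
t=shot('top','t1'); cv2.imwrite('pics/t1c.png',cv2.resize(cv2.imread('pics/t1.png')[210:310,320:450],None,fx=6,fy=6)[:600])
```

```text
(473.7, -214.7, 37.6) crop [353.2 262.4]
(473.7, -214.7, 69) crop [356.8 218. ]
(473, -214.3, 69) crop [355.4 218.5]
(473, -214.3, 0) crop [347.7 314.1]
(357, 245) [ 465.3 -220.7   60.7]
(345, 240) [ 464.  -214.6   61.6]
(370, 240) [ 469.1 -225.6   64. ]
(352, 225) [ 462.5 -218.6   75.7]
(375, 225) [ 471.6 -226.3   72.7]
(370, 205) [ 465.9 -225.7   90.7]
(345, 205) [ 455.5 -217.9   94.5]
(340, 190) [ 459.3 -212.3   98.4]
(350, 310) [ 463.  -221.    16.2]
```

View pics/t1c.png

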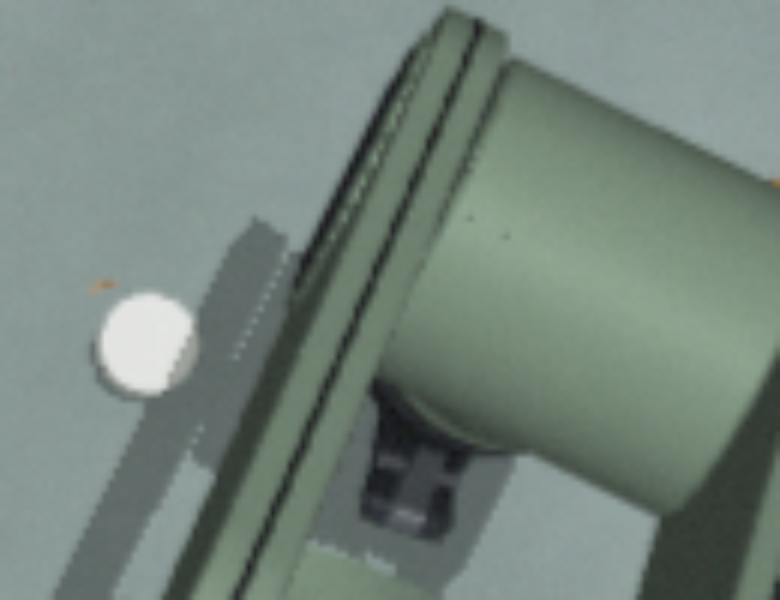

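The tips really end at about z ≈ 70, just above the knob, although the state reports 37.6. Their x and y agree with the report. So the fingers are about 32 mm shorter than the reported TCP implies. I'll open, go down 32 mm more, and check by picture before closing.

Request:
play_rows(
  claw=0,
  steps=[
    {"tx": 0, "ty": 0, "tz": 0, "ax": 0, "ay": 0, "az": 0},
    {"tx": 0, "ty": 0, "tz": 0, "ax": 0, "ay": 0, "az": 0},
    {"tx": 0, "ty": 0, "tz": 0, "ax": 0, "ay": 0, "az": 0},
    {"tx": 0, "ty": 0, "tz": 0, "ax": 0, "ay": 0, "az": 0},
    {"tx": 0, "ty": 0, "tz": 0, "ax": 0, "ay": 0, "az": 0},
    {"tx": 0, "ty": 0, "tz": 0, "ax": 0, "ay": 0, "az": 0},
    {"tx": 0, "ty": 0, "tz": 0, "ax": 0, "ay": 0, "az": 0},
    {"tx": 0, "ty": 0, "tz": 0, "ax": 0, "ay": 0, "az": 0},
  ],
)

```text
time_s: 6.0
ee_pos: [473.8, -214.7, 37.7]
tool_rot: [-2.514, -1.884, -0.0]
wrist_force: [-0.7, 0.3, -0.2]
gripper_width: 85.3
grasp_force: 0.0
```

Request:
play_rows(
  steps=[
    {"tx": 0, "ty": 0, "tz": 0.008, "ax": 0, "ay": 0, "az": 0},
    {"tx": 0, "ty": 0, "tz": 0.008, "ax": 0, "ay": 0, "az": 0},
    {"tx": 0, "ty": 0, "tz": 0.008, "ax": 0, "ay": 0, "az": 0},
    {"tx": 0, "ty": 0, "tz": 0, "ax": 0, "ay": 0, "az": 0},
    {"tx": 0, "ty": 0, "tz": 0, "ax": 0, "ay": 0, "az": 0},
  ],
)

```text
time_s: 6.5
ee_pos: [473.5, -214.6, 13.2]
tool_rot: [-2.513, -1.883, 0.001]
wrist_force: [-1.0, 0.2, 0.5]
gripper_width: 85.4
grasp_force: 0.0
```

```bash
python3 rel.py; python3 -c "
from h import *
shot('scene','s2'); im=cv2.imread('pics/s2.png'); cv2.imwrite('pics/s2c.png',cv2.resize(im[230:350,270:430],None,fx=4,fy=4))"
```

```text
6.5 [ 473.5 -214.6   13.2] [-0.45  0.43  1.94  0.    0.78 -0.16] yaw of tool y -16.32 tilt [ 2.e-04 -9.e-04 -1.e+00] w 85.39808524583027 0.0 [-1.   0.2  0.5]
```

View pics/s2c.png

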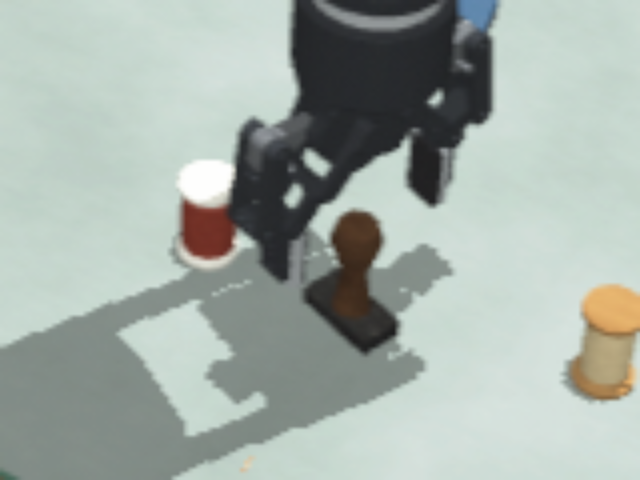

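The knob, at (357,240), is now between the open fingers, whose tips are at (283,275) and (430,200), and nothing touches. I'll go 7 mm lower and close.

Request:
play_rows(
  steps=[
    {"tx": 0, "ty": 0, "tz": 0.007, "ax": 0, "ay": 0, "az": 0},
    {"tx": 0, "ty": 0, "tz": 0, "ax": 0, "ay": 0, "az": 0},
  ],
)

```text
time_s: 6.75
ee_pos: [473.3, -214.5, 6.0]
tool_rot: [-2.513, -1.883, 0.001]
wrist_force: [0.0, 0.4, -0.2]
gripper_width: 85.5
grasp_force: 0.0
```

Request:
play_rows(
  claw=1,
  grip_force=30,
  steps=[
    {"tx": 0, "ty": 0, "tz": 0, "ax": 0, "ay": 0, "az": 0},
    {"tx": 0, "ty": 0, "tz": 0, "ax": 0, "ay": 0, "az": 0},
    {"tx": 0, "ty": 0, "tz": 0, "ax": 0, "ay": 0, "az": 0},
    {"tx": 0, "ty": 0, "tz": 0, "ax": 0, "ay": 0, "az": 0},
    {"tx": 0, "ty": 0, "tz": 0, "ax": 0, "ay": 0, "az": 0},
    {"tx": 0, "ty": 0, "tz": 0, "ax": 0, "ay": 0, "az": 0},
    {"tx": 0, "ty": 0, "tz": 0, "ax": 0, "ay": 0, "az": 0},
    {"tx": 0, "ty": 0, "tz": 0, "ax": 0, "ay": 0, "az": 0},
  ],
)

```text
time_s: 7.55
ee_pos: [474.0, -214.9, 7.0]
tool_rot: [2.514, 1.883, 0.001]
wrist_force: [0.2, -0.2, 3.2]
gripper_width: 23.8
grasp_force: 29.4
```

```bash
python3 rel.py
```

```text
7.55 [ 474.  -214.9    7. ] [-0.45  0.43  1.94  0.    0.76 -0.16] yaw of tool y -16.32 tilt [-0.e+00  7.e-04 -1.e+00] w 23.75441067145252 29.379455661401153 [ 0.2 -0.2  3.2]
```

Held, with 29 N on the pads. I'll lift it, turn it to the dock's yaw and carry it to in front of the mouth.

Request:
play_rows(
  steps=[
    {"tx": 0, "ty": 0, "tz": -0.01, "ax": 0, "ay": 0, "az": 0},
    {"tx": 0, "ty": 0, "tz": -0.02, "ax": 0, "ay": 0, "az": 0},
    {"tx": 0, "ty": 0, "tz": -0.02, "ax": 0, "ay": 0, "az": 0},
    {"tx": 0, "ty": 0, "tz": -0.02, "ax": 0, "ay": 0, "az": 0},
    {"tx": 0, "ty": 0, "tz": -0.01, "ax": 0, "ay": 0, "az": -0.055},
    {"tx": 0, "ty": 0, "tz": 0, "ax": 0, "ay": 0, "az": -0.06},
    {"tx": 0, "ty": 0, "tz": 0, "ax": 0, "ay": 0, "az": 0},
  ],
)

```text
time_s: 8.25
ee_pos: [473.8, -214.7, 87.4]
tool_rot: [2.401, 2.025, 0.001]
wrist_force: [0.5, 0.6, -0.1]
gripper_width: 23.9
grasp_force: 29.5
```

Request:
play_rows(
  steps=[
    {"tx": 0.018, "ty": -0.0035, "tz": 0, "ax": 0, "ay": 0, "az": 0},
    {"tx": 0.036, "ty": -0.0064, "tz": 0, "ax": 0, "ay": 0, "az": 0},
    {"tx": 0.036, "ty": -0.0064, "tz": 0, "ax": 0, "ay": 0, "az": 0},
    {"tx": 0.036, "ty": -0.0064, "tz": 0, "ax": 0, "ay": 0, "az": 0},
    {"tx": 0.036, "ty": -0.0064, "tz": 0, "ax": 0, "ay": 0, "az": 0},
    {"tx": 0.036, "ty": -0.0064, "tz": 0, "ax": 0, "ay": 0, "az": 0},
    {"tx": 0.036, "ty": -0.0064, "tz": 0, "ax": 0, "ay": 0, "az": 0},
    {"tx": 0.036, "ty": -0.0064, "tz": 0, "ax": 0, "ay": 0, "az": 0},
    {"tx": 0.036, "ty": -0.0064, "tz": 0, "ax": 0, "ay": 0, "az": 0},
    {"tx": 0.036, "ty": -0.0064, "tz": 0, "ax": 0, "ay": 0, "az": 0},
    {"tx": 0.036, "ty": -0.0064, "tz": 0, "ax": 0, "ay": 0, "az": 0},
    {"tx": 0.018, "ty": -0.0035, "tz": 0, "ax": 0, "ay": 0, "az": 0},
  ],
)

```text
time_s: 9.45
ee_pos: [470.3, 190.1, 86.6]
tool_rot: [-2.401, -2.025, -0.0]
wrist_force: [0.8, 0.7, 0.1]
gripper_width: 23.9
grasp_force: 29.5
```

Request:
play_rows(
  steps=[
    {"tx": 0, "ty": 0, "tz": 0.015, "ax": 0, "ay": 0, "az": 0},
    {"tx": 0, "ty": 0, "tz": 0.02, "ax": 0, "ay": 0, "az": 0},
    {"tx": 0, "ty": 0, "tz": 0.02, "ax": 0, "ay": 0, "az": 0},
    {"tx": 0, "ty": 0, "tz": 0.01, "ax": 0, "ay": 0, "az": 0},
    {"tx": 0, "ty": 0, "tz": 0, "ax": 0, "ay": 0, "az": 0},
    {"tx": 0, "ty": 0, "tz": 0, "ax": 0, "ay": 0, "az": 0},
  ],
)

```text
time_s: 10.05
ee_pos: [471.0, 187.6, 22.1]
tool_rot: [2.402, 2.024, 0.001]
wrist_force: [0.2, 0.8, -0.7]
gripper_width: 23.8
grasp_force: 29.5
```

```bash
python3 rel.py 471.2 187.7 10; python3 -c "
from h import *
shot('scene','s3'); im=cv2.imread('pics/s3.png'); cv2.imwrite('pics/s3c.png',cv2.resize(im[150:290,150:310],None,fx=4,fy=4))"
```

```text
10.05 [471.  187.6  22.1] [0.36 0.4  1.96 0.   0.79 0.53] yaw of tool y -9.76 tilt [ 3.e-04  3.e-04 -1.e+00] w 23.804087273182954 29.490256109274924 [ 0.2  0.8 -0.7]
tool shift [ 0.1  0.2 12.1]
```

View pics/s3c.png

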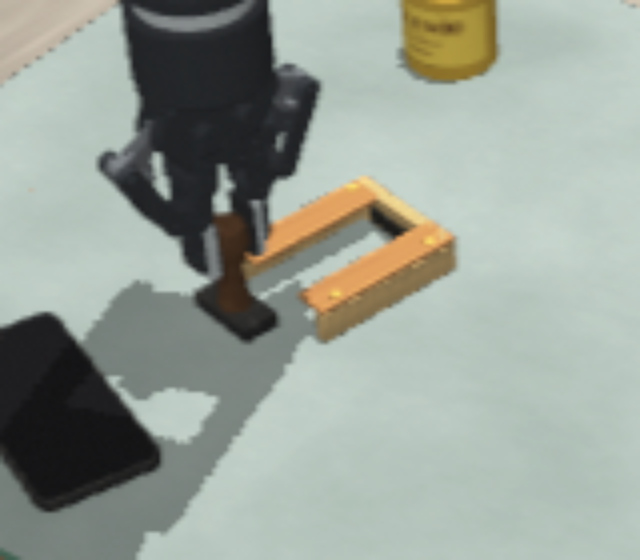

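The stamp is held upright in front of the mouth. Its foot corners are at crop (197,297), (247,341) and (277,320). I'll lower it to about 3 mm above the counter and compare the foot's position in the image with the lane.

Request:
play_rows(
  steps=[
    {"tx": 0, "ty": 0, "tz": 0.006, "ax": 0, "ay": 0, "az": 0},
    {"tx": 0, "ty": 0, "tz": 0.006, "ax": 0, "ay": 0, "az": 0},
    {"tx": 0, "ty": 0, "tz": 0, "ax": 0, "ay": 0, "az": 0},
    {"tx": 0, "ty": 0, "tz": 0, "ax": 0, "ay": 0, "az": 0},
  ],
)

```text
time_s: 10.5
ee_pos: [470.6, 187.5, 9.6]
tool_rot: [-2.402, -2.025, 0.0]
wrist_force: [-0.5, 0.7, -0.7]
gripper_width: 23.4
grasp_force: 29.5
```

```bash
python3 rel.py
python3 - <<'E'
from h import *
c=shot('scene','s4'); im=cv2.imread('pics/s4.png'); cv2.imwrite('pics/s4c.png',cv2.resize(im[190:250,185:265],None,fx=10,fy=10,interpolation=cv2.INTER_CUBIC))
a=np.radians(-9.8);R=np.array([[np.cos(a),-np.sin(a)],[np.sin(a),np.cos(a)]])
T,K=c['camera_from_world'],c['K']
def pj(d,z,o=(550,174.1)):
    p=np.r_[R@d+o,z]; q=K@(T[:3,:3]@p+T[:3,3]); return ((q[:2]/q[2]-[185,190]+.5)*10-.5).round(0)
print('dock mouth corners top z25 L,R outer',pj([-50,42],25),pj([-50,-42],25),'inner',pj([-50,19],25),pj([-50,-19],25))
for h in(2,4): print('foot bottom+%d'%h,[pj([x,y],10+h,(471.2,187.7)) for x,y in[(-12,24),(-12,-24),(12,-24)]])
E
```

```text
10.5 [470.6 187.5   9.6] [0.36 0.41 1.97 0.   0.76 0.53] yaw of tool y -9.74 tilt [-1.e-04 -3.e-04 -1.e+00] w 23.439486242045632 29.489568192511797 [-0.5  0.7 -0.7]
dock mouth corners top z25 L,R outer [235. 210.] [461. 377.] inner [295. 255.] [398. 330.]
foot bottom+2 [array([141., 368.]), array([270., 467.]), array([354., 419.])]
foot bottom+4 [array([140., 362.]), array([269., 460.]), array([353., 412.])]
```

View pics/s4c.png

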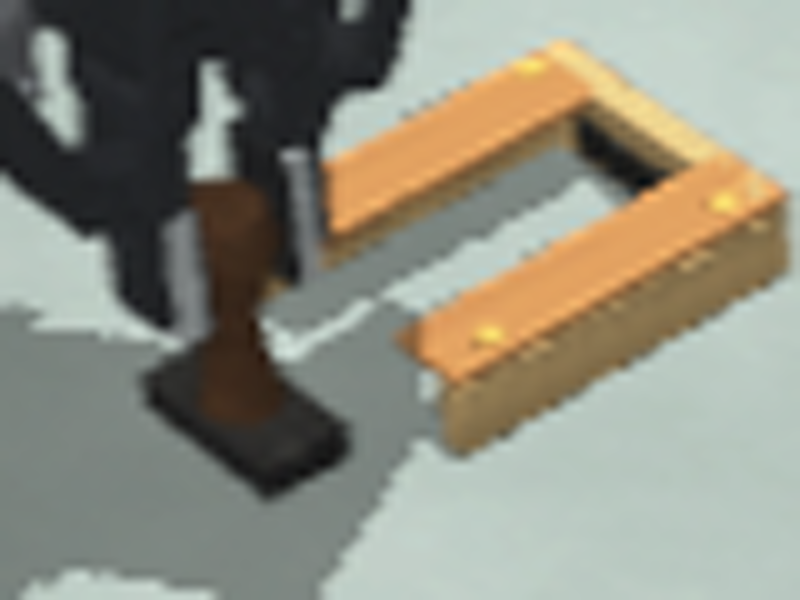

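The foot corners, at (145,375), (270,470) and (352,425), lie within a few pixels of the prediction. The dock mouth also matches at (398,330). The stamp is centred on the lane, so I'll slide it in.

Request:
play_rows(
  steps=[
    {"tx": 0, "ty": 0.008, "tz": 0, "ax": 0, "ay": 0, "az": 0},
    {"tx": 0, "ty": 0.008, "tz": 0, "ax": 0, "ay": 0, "az": 0},
    {"tx": 0, "ty": 0.008, "tz": 0, "ax": 0, "ay": 0, "az": 0},
    {"tx": 0, "ty": 0.008, "tz": 0, "ax": 0, "ay": 0, "az": 0},
    {"tx": 0, "ty": 0.008, "tz": 0, "ax": 0, "ay": 0, "az": 0},
    {"tx": 0, "ty": 0.008, "tz": 0, "ax": 0, "ay": 0, "az": 0},
    {"tx": 0, "ty": 0, "tz": 0, "ax": 0, "ay": 0, "az": 0},
    {"tx": 0, "ty": 0, "tz": 0, "ax": 0, "ay": 0, "az": 0},
  ],
)

```text
time_s: 11.35
ee_pos: [517.9, 179.3, 9.5]
tool_rot: [-2.402, -2.024, 0.001]
wrist_force: [-0.1, 0.4, -0.5]
gripper_width: 23.4
grasp_force: 29.5
```

Request:
play_rows(
  steps=[
    {"tx": 0, "ty": 0.008, "tz": 0, "ax": 0, "ay": 0, "az": 0},
    {"tx": 0, "ty": 0.008, "tz": 0, "ax": 0, "ay": 0, "az": 0},
    {"tx": 0, "ty": 0.008, "tz": 0, "ax": 0, "ay": 0, "az": 0},
    {"tx": 0, "ty": 0.008, "tz": 0, "ax": 0, "ay": 0, "az": 0},
    {"tx": 0, "ty": 0.008, "tz": 0, "ax": 0, "ay": 0, "az": 0},
    {"tx": 0, "ty": 0.008, "tz": 0, "ax": 0, "ay": 0, "az": 0},
    {"tx": 0, "ty": 0.003, "tz": 0, "ax": 0, "ay": 0, "az": 0},
    {"tx": 0, "ty": 0, "tz": 0, "ax": 0, "ay": 0, "az": 0},
    {"tx": 0, "ty": 0, "tz": 0, "ax": 0, "ay": 0, "az": 0},
  ],
)

```text
time_s: 12.25
ee_pos: [567.9, 170.8, 9.6]
tool_rot: [-2.402, -2.025, 0.001]
wrist_force: [0.3, 0.2, -0.9]
gripper_width: 23.8
grasp_force: 29.5
```

```bash
python3 rel.py 577.6 169.3 7
```

```text
12.25 [567.9 170.8   9.6] [0.27 0.52 1.76 0.   0.86 0.44] yaw of tool y -9.73 tilt [-1.e-04 -6.e-04 -1.e+00] w 23.75536298964002 29.501356752589345 [ 0.3  0.2 -0.9]
tool shift [0.2 9.8 2.6]
```

Request:
play_rows(
  steps=[
    {"tx": 0, "ty": 0.003, "tz": 0, "ax": 0, "ay": 0, "az": 0},
    {"tx": 0, "ty": 0.003, "tz": 0, "ax": 0, "ay": 0, "az": 0},
    {"tx": 0, "ty": 0.002, "tz": 0, "ax": 0, "ay": 0, "az": 0},
    {"tx": 0, "ty": 0, "tz": 0.001, "ax": 0, "ay": 0, "az": 0},
    {"tx": 0, "ty": 0, "tz": 0.001, "ax": 0, "ay": 0, "az": 0},
    {"tx": 0, "ty": 0, "tz": 0, "ax": 0, "ay": 0, "az": 0},
    {"tx": 0, "ty": 0, "tz": 0, "ax": 0, "ay": 0, "az": 0},
  ],
)

```text
time_s: 12.95
ee_pos: [576.0, 169.5, 7.6]
tool_rot: [-2.402, -2.025, 0.0]
wrist_force: [0.3, 1.4, -1.6]
gripper_width: 23.7
grasp_force: 29.5
```

```bash
python3 rel.py 577.6 169.3 7; python3 -c "
from h import *
shot('scene','s5'); im=cv2.imread('pics/s5.png'); cv2.imwrite('pics/s5c.png',cv2.resize(im[170:250,190:290],None,fx=7,fy=7,interpolation=cv2.INTER_CUBIC))"
```

```text
12.95 [576.  169.5   7.6] [0.27 0.53 1.75 0.   0.86 0.44] yaw of tool y -9.72 tilt [-0.e+00 -3.e-04 -1.e+00] w 23.67829101878738 29.50244229286909 [ 0.3  1.4 -1.6]
tool shift [0.1 1.6 0.6]
```

View pics/s5c.png

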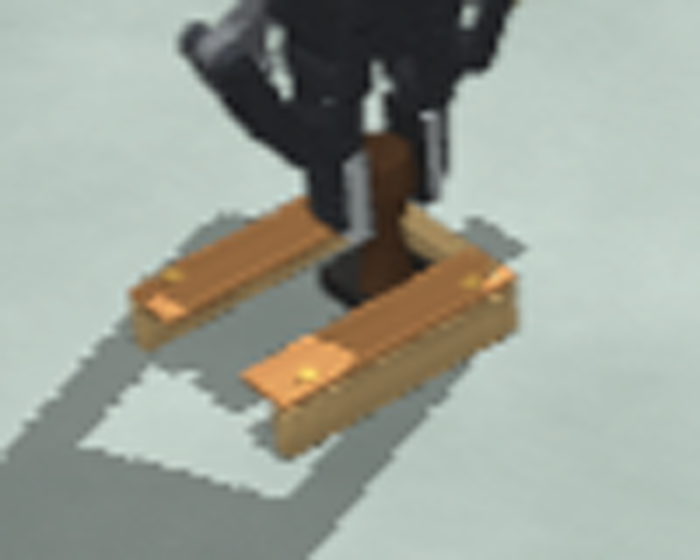

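The stamp stands in the dock at about x ≈ 26 mm, foot (345,275) under the lips and neck between them. I'll settle it, release and rise.

Request:
play_rows(
  steps=[
    {"tx": 0, "ty": 0.001, "tz": 0.0005, "ax": 0, "ay": 0, "az": 0},
    {"tx": 0, "ty": 0, "tz": 0, "ax": 0, "ay": 0, "az": 0},
  ],
)

```text
time_s: 13.2
ee_pos: [577.3, 169.4, 7.2]
tool_rot: [2.402, 2.025, 0.0]
wrist_force: [-0.6, -0.3, -0.7]
gripper_width: 23.8
grasp_force: 29.5
```

Request:
play_rows(
  claw=0,
  steps=[
    {"tx": 0, "ty": 0, "tz": 0, "ax": 0, "ay": 0, "az": 0},
    {"tx": 0, "ty": 0, "tz": 0, "ax": 0, "ay": 0, "az": 0},
    {"tx": 0, "ty": 0, "tz": 0, "ax": 0, "ay": 0, "az": 0},
    {"tx": 0, "ty": 0, "tz": 0, "ax": 0, "ay": 0, "az": 0},
    {"tx": 0, "ty": 0, "tz": 0, "ax": 0, "ay": 0, "az": 0},
    {"tx": 0, "ty": 0, "tz": 0, "ax": 0, "ay": 0, "az": 0},
    {"tx": 0, "ty": 0, "tz": 0, "ax": 0, "ay": 0, "az": 0},
    {"tx": 0, "ty": 0, "tz": 0, "ax": 0, "ay": 0, "az": 0},
  ],
)

```text
time_s: 14.0
ee_pos: [577.2, 169.3, 7.2]
tool_rot: [-2.402, -2.025, -0.0]
wrist_force: [-0.3, 0.2, 0.2]
gripper_width: 85.4
grasp_force: 0.0
```

Request:
play_rows(
  steps=[
    {"tx": 0, "ty": 0, "tz": -0.01, "ax": 0, "ay": 0, "az": 0},
    {"tx": 0, "ty": 0, "tz": -0.02, "ax": 0, "ay": 0, "az": 0},
    {"tx": 0, "ty": 0, "tz": -0.03, "ax": 0, "ay": 0, "az": 0},
    {"tx": 0, "ty": 0, "tz": -0.03, "ax": 0, "ay": 0, "az": 0},
    {"tx": 0, "ty": 0, "tz": -0.03, "ax": 0, "ay": 0, "az": 0},
    {"tx": 0, "ty": 0, "tz": -0.03, "ax": 0, "ay": 0, "az": 0},
    {"tx": -0.04, "ty": -0.03, "tz": 0, "ax": 0, "ay": 0, "az": 0},
    {"tx": -0.04, "ty": -0.03, "tz": 0, "ax": 0, "ay": 0, "az": 0},
    {"tx": -0.04, "ty": -0.03, "tz": 0, "ax": 0, "ay": 0, "az": 0},
    {"tx": -0.04, "ty": -0.03, "tz": 0, "ax": 0, "ay": 0, "az": 0},
    {"tx": 0, "ty": 0, "tz": 0, "ax": 0, "ay": 0, "az": 0},
    {"tx": 0, "ty": 0, "tz": 0, "ax": 0, "ay": 0, "az": 0},
  ],
)

```text
time_s: 15.2
ee_pos: [431.7, 31.4, 158.3]
tool_rot: [2.403, 2.022, 0.003]
wrist_force: [0.1, -0.5, 0.4]
gripper_width: 85.6
grasp_force: 0.0
```

```bash
python3 rel.py
python3 - <<'E'
from h import *
shot('scene','s6');c=shot('top','t6')
a=cv2.imread('pics/s6.png')[170:250,190:290];b=cv2.imread('pics/t6.png')[185:265,150:230]
cv2.imwrite('pics/f.png',np.hstack([cv2.resize(a,(440,352),interpolation=2),cv2.resize(b,(352,352),interpolation=2)]))
E
```

```text
15.2 [431.7  31.4 158.3] [0.05 0.13 1.93 0.   1.08 0.22] yaw of tool y -9.83 tilt [ 8.0e-04  2.4e-03 -1.0e+00] w 85.63716790839437 0.0 [ 0.1 -0.5  0.4]
```

View pics/f.png

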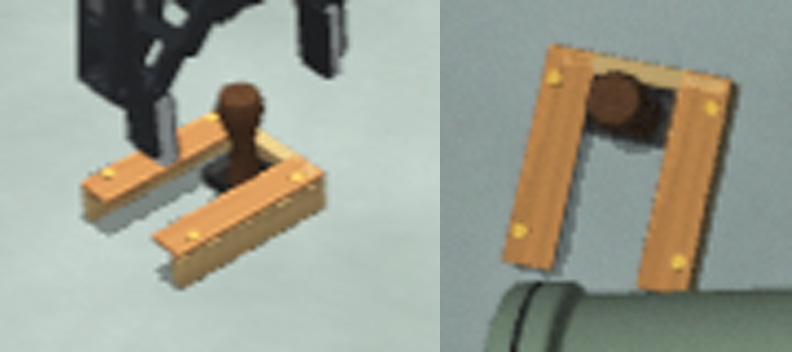

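The stamp stands upright against the stop with its foot under both lips. The gripper is clear. I'll check the knob centre at (613,98), then hand in.

Run:
```python
from h import *
c=dict(np.load('pics/t6.npz')); p=world(c,(173.5)/4.4-.5+150,(98.5)/4.4-.5+185,69)[:2]-[550,174.1]
a=np.radians(-9.8); x,y=np.cos(a)*p[0]+np.sin(a)*p[1],-np.sin(a)*p[0]+np.cos(a)*p[1]; print(x,y)
if 18<x<33 and abs(y)<10: print(r.hand_in())
```

```text
27.283362176941395 -1.3980850841974073
the job is handed in; nothing more can be done
None
```

The job is handed in: the stamp stands upright and released in the dock, measured at about x = 27 mm, y = -1 mm in the dock frame (fully home is x = 28, y = 0), and the arm never touched the spools; the judge's verdict was not shown.

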